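# Shut and latch the sealed fastener box

### The job

Close up the steel fastener box on the bench: push its lid down shut, swing the wire loop of the front catch up and in over the keeper on the lid, then press the catch's lever down past its toggle point until it lies flat against the box, with the loop still hooked and the lid drawn tight on its seal. Leave the other things on the bench where they stand.

Things in the scene. Friction and masses are not known exactly. Their poses are not given: they have to be found in the camera images.
- box: Heavy green steel box, fixed; body 180 mm deep (x), 280 mm wide (y), rim with rubber seal 135 mm high. Origin: centre of its underside on the bench. Its -x axis points out of the front, roughly towards the robot; z up. The body's front face is at box x = -90 mm. The catch sits in the middle of the front, at box y = 0.
- lid (a joint): Lid angle, rad: 0 where it just touches the seal, grows as the front edge rises (max 1.5); -0.002 to -0.004 after being pushed shut and let go, about -0.010 drawn down by the catch. Starts 0.5 to 0.85. Stiff hinges: it stays where it is left. 0.9 kg; a few newtons on its top near the front edge push it down.
- lid_hinge (a point): Fixed point on the lid's hinge axis (along box y) at mid width, at the back: box x = +95 mm, 137 mm above the bench.
- lid_edge (a point): Point on the flat top of the lid at mid width, 3 mm behind the front edge; moves with the lid. Shut: box x = -90 mm, 175 mm above the bench. Shut, the lid is an upturned tray: flat top at 175 mm, skirt foot at 131 mm, front skirt face at box x = -93 mm, 286 mm wide. A folded wire handle, 118 mm wide, 10 mm high, lies on the top 60 to 95 mm back from the front edge.
- keeper (a point): Seat of the keeper, a steel hook 30 mm wide in the middle of the lid's front skirt: where the loop bar's axis belongs. Axes as the lid's (x inwards, z up). Lid shut: box x = -99 mm, 150 mm high. A shelf lies 2.5 mm below, a backing plate 4.5 mm inward, and an upturned lip from 8 to 12 mm outward stands 6 mm above the shelf: the bar comes in over the lip. Loaded, it lies up to 6 mm outward.
- lever_pivot (a point): Fixed point on the lever's pivot axis (along box y) at mid width: box x = -106 mm, 100 mm above the bench.
- lever (a joint): Lever angle, rad: 0 hanging straight down flat before the box (closed), pi/2 straight out, max 2.5. Starts raised, 1.85 to 2.3; stiff pivot (0.08 N m), stays where left. With the loop hooked, pressing it down from about 1.4 draws the lid down (up to 0.2 N m: some 4 N at 50 mm from the pivot). Toggle point near 0.55; from about 0.4 it snaps home by itself.
- lever_end (a point): Free end of the lever, 64 mm from the pivot. The lever is a steel tongue 28 mm wide, 4 mm thick, its end curled a little outwards. Its outer face (the upper one while raised; the one to press) lies 4 mm outward of the line from the pivot along the lever.
- loop (a joint): Angle of the wire loop relative to the lever, rad: 0 in the closed catch (loop up, lever down), grows as it is swung outwards to its stop at 2.75, where it starts: leaning over the raised lever's outer face. It swings freely and falls by its weight: once it leans towards the box it drops against the lid's front by itself, and follows when the lever is lowered.
- loop_bar (a point): Middle of the loop's cross bar, which hooks on the keeper: 5 mm wire along box y, 52 mm long. Two 5 mm side wires, 47 mm apart, join it to trunnions on the lever, 62 mm away. With the lever at q the trunnion axis lies from the pivot 16 sin(q-0.42) mm outwards and -16 cos(q-0.42) mm up. At the start the bar is about 15 mm higher than the lever's end.
- spray_can: Bystander: standing spray can, 65 mm across, 190 mm tall; origin at the centre of its foot.
- cartridge: Bystander: standing white sealant cartridge, 49 mm across, 200 mm tall with its nozzle; origin at the centre of its foot.
- screw_jar: Bystander: glass jar with a lid, 72 mm across, 90 mm tall; origin at the centre of its foot.
- hammer: Bystander: hammer lying on the bench, 270 mm long.

How it is judged:
On the way, in this order (a step that is already met when the one before it is completed fails the run):
1. the lid is pushed shut on its seal (value of joint lid below 0.05 rad), for 0.2 s.
2. the loop's bar is over the keeper, inside its lip (value of joint lid below 0.05 rad and x of loop_bar in the frame of keeper between -0.008 and 0.006 m and z of loop_bar in the frame of keeper between -0.004 and 0.02 m), for 0.2 s.
At the end, for the whole second after the job is handed in: The lever is down flat (within 0.15 rad of closed), the loop's bar lies in the keeper (within 8 mm outward, 6 mm inward, 4 mm below and 3 mm above its seat), the lid is drawn down on its seal (lid angle below -0.005 rad), and the spray can, cartridge, jar and hammer are at rest (value of joint lid below -0.005 rad and value of joint lever below 0.15 rad and x of loop_bar in the frame of keeper between -0.008 and 0.006 m and z of loop_bar in the frame of keeper between -0.004 and 0.003 m and linear speed of each of spray_can, cartridge, screw_jar, hammer below 0.02 m/s); the robot touches nothing.
It fails at once if the spray can, the cartridge, the jar or the hammer is moved more than 30 mm or knocked over (distance of any of spray_can, cartridge, screw_jar, hammer from where it was at the start of the episode above 0.03 m or angle between any of spray_can, cartridge, screw_jar's own z axis and vertical above 0.4 rad).
It also fails if it takes over 54 s, if anything falls off the work surface, if the arm or the gripper's body presses on something with over 40 N, if the wrist force passes 120 N, or if a joint passes its speed limit or range.

### The arm

A 6-joint arm with a two-finger parallel gripper is mounted at the origin on the work surface. World frame = base frame: x ahead of the robot, y to its left, z up, the work surface at z = 0. Lengths are in m, angles in rad, forces in N, time in s.
With the tool pointing down it reaches from about 0.225 to 0.875 m from the base axis. Payload 3.4 kg.
Tool frame: the origin (TCP) lies at the very end of the fingers, on their centre line; the grasp point (between the pads) lies 19 mm behind it; z points along the fingers, y is the line along which they close (so a half turn about z gives the same grasp; the last joint's range is limited). The gripper opens to 85 mm and grips with 20 to 120 N. Pads are 22 mm wide; open, the fingers measure 114 mm over their backs; the gripper's body (76 mm by 85 mm) begins 54 mm behind the grasp point. The pads swing forward as they close: fully open they stand 13 mm farther back than shut.
Start: joints at [1.122, 0.276, 1.505, -0, 1.361, -0.121], TCP at [0.185, 0.544, 0.231] pointing down, gripper open.
Joint ranges: [-2.89, 2.89], [-0.75, 2.08], [0.22, 2.7], [-1.18, 4.32], [0.11, 2.71], [-2.7, 2.7]. Speed limits (rad/s): [2.57, 2.57, 3.14, 3.14, 3.14, 3.14].

### API

Orientations are given as a unit quaternion [x, y, z, w].
In Python, from station import manip, vision gives the robot as it stands.
- The arm moves only by the shell command python3 -m handwheel 'ROWS' [FORCE]. ROWS is JSON, a list of rows, each an object of numbers: "gripper": the closure, from 0 (fully open) to 1 (shut); "tx", "ty", "tz": the shift along the tool's x, y, z in cm; "yaw": the turn about the tool's z in degrees. In form: [{"gripper": .., "tx": .., "ty": .., "tz": .., "yaw": ..}, ...]. A call has 1 to 20 rows; each row shifts and turns the commanded pose from where the row before left it, along the tool's axes as they then stand; what a row does not reach is not made up. A row lasts 1/10 s, in which the tool goes at most 50 mm and 8.59 degrees, less where a joint would pass 70% of its speed; a pose out of reach is approached as far as the arm can. A call with a gripper value outside its range is refused whole. The fingers move at their own pace and stop on an object; FORCE is the grip in N (left out, the last holds). Time passes only in rows, so rows that do not move let the fingers close. It gives the time, the measured TCP pose, the force, the opening and the grip force at its end, in the units of the state.
- manip.state(): the state, without advancing time (a new reading comes with each control period).
- vision.read_camera(name): name is "scene" or "top"; returns a dict with "img" (420x560x3 uint8, red, green, blue), "fx", "fy", "cx", "cy" (pixels), "distortion" ([k1, k2, p1, p2, k3] as OpenCV has them; the pictures are not rectified), "view" (4x4, takes a point from world to camera coordinates). Camera axes: x right, y up, looking along -z (the intrinsics and any distortion apply to the point x, -y, -z); pixel columns grow to the right and rows downward; lengths in m; the calibration is good to about 2 mm. A picture is of the moment at which its call begins. There is no depth.
- manip.sign_off(): hands the job in; it is judged then, once.
The state is a dict: "t": time; "qpos": joint angles; "joint_velocities": joint speeds; "effort": joint torques, N m; "position": TCP position; "tool_rot": TCP orientation; "wrist_force": force on the tool from outside, world axes, zero at the start; "torque": the same for the moment, N m; "finger_gap": opening from 0.0 (shut) to 1.0 (fully open); "grip_force": force on a finger pad.
Only numpy, scipy, OpenCV 4.12 (cv2) and the standard library are available. Lean on these libraries where they do the work, as an engineer would, in place of code of your own. Each camera call takes 0.05 s, during which the arm holds its last target. There are 200 camera calls.

## Working session

There is one attempt and no reset: what is moved stays moved. The work goes in short steps, Python scripts to look and compute and a shell command to move; the robot and the scene stay as the last step left them, time stands still between calls to the robot, and variables do not carry over. Pictures are saved under pics/ and viewed, at most 10 in all, crops included, and the job is handed in when it is done.

```bash
mkdir -p pics; ls; cat > h.py <<'E'
import numpy as np,cv2
from station import manip,vision
def snap(name):
    c=vision.read_camera(name);return c
def K(c): return np.array([[c['fx'],0,c['cx']],[0,c['fy'],c['cy']],[0,0,1.]]),np.array(c['distortion'],float)
def proj(c,P):
    V=np.array(c['view']);P=np.atleast_2d(P);p=P@V[:3,:3].T+V[:3,3];p=p*[1,-1,-1]
    k,d=K(c);return cv2.projectPoints(p,np.zeros(3),np.zeros(3),k,d)[0][:,0]
def ray(c,uv):
    k,d=K(c);n=cv2.undistortPoints(np.array([[uv]],float),k,d)[0,0]
    V=np.array(c['view']);R=V[:3,:3];o=-R.T@V[:3,3];return o,R.T@np.array([n[0],-n[1],-1.])
def onz(c,uv,z):
    o,d=ray(c,uv);return o+d*(z-o[2])/d[2]
def save(c,name,roi=None,s=1):
    im=c['img'][:,:,::-1]
    if roi: x0,y0,x1,y1=roi;im=im[y0:y1,x0:x1]
    cv2.imwrite('pics/'+name,cv2.resize(im,None,fx=s,fy=s,interpolation=cv2.INTER_CUBIC))
E
python3 - <<'E'
from h import *
for n in('scene','top'):
    c=snap(n);save(c,n+'0.png',s=1.4);V=np.array(c['view']);print(n,-V[:3,:3].T@V[:3,3],V[2,:3])
print(manip.state())
E
```

```text
pics
scene [ 0.76102374 -0.28672761  1.24279871] [ 0.10771594 -0.28632944  0.9520571 ]
top [0.55346981 0.03209685 0.98711511] [-0.08423587  0.00674387  0.99642302]
{'t': 0.1, 'qpos': array([ 1.12198793e+00,  2.76531490e-01,  1.50603160e+00, -2.18392172e-06,
        1.36075196e+00, -1.21021374e-01]), 'joint_velocities': array([-8.69795332e-04, -1.46137262e-05, -4.69677662e-03, -3.65774717e-05,
        3.20010632e-04, -9.73868781e-04]), 'effort': array([ 1.08105629e-03, -4.17697406e+01, -2.46405280e+01, -1.95489918e-05,
        5.78883963e-03,  4.59055428e-06]), 'position': array([0.18491859, 0.54392388, 0.23051641]), 'tool_rot': array([ 1.63160484e-01,  9.86599166e-01, -8.26777705e-04, -2.41036668e-04]), 'wrist_force': array([-0.79655597,  0.51739896, -1.32109283]), 'torque': array([ 0.00902091, -0.02595575,  0.00208285]), 'grip_force': 0.0, 'finger_gap': 1.0019857883607424}
```

View pics/scene0.png

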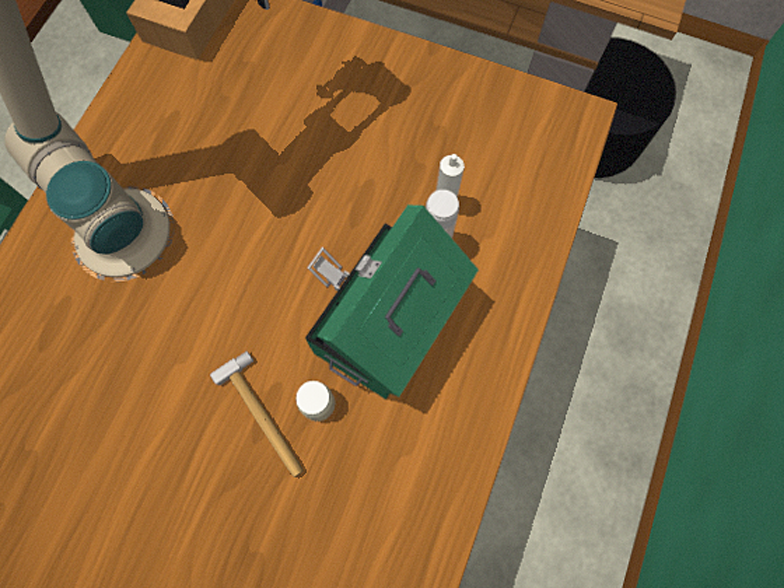

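View pics/top0.png

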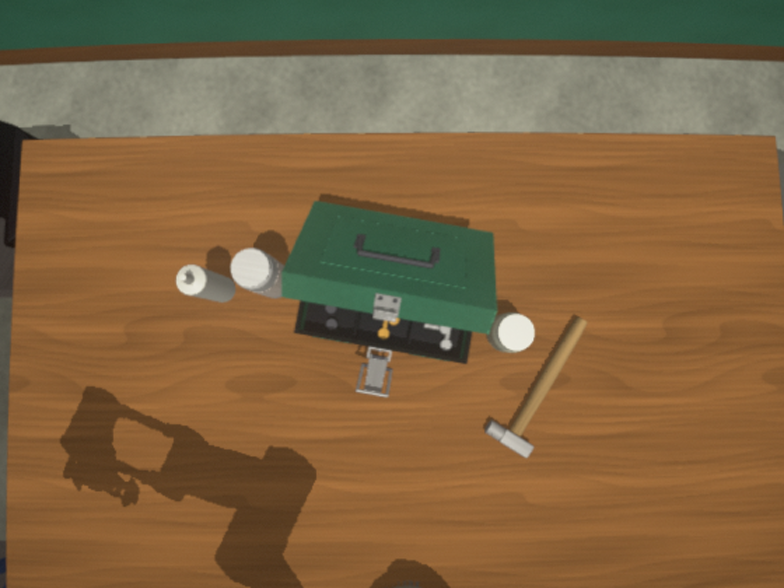

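The scene picture shows the open green box with its catch at about (330,268). In the top picture the front rim corners are near (296,333) and (468,361), the catch is at (375,372), the jar stands close to the box's right side and the spray can to its left. Next I'll enlarge the catch.

```bash
python3 - <<'E'
from h import *
c=snap('top');t=c
a=cv2.resize(c['img'][200:290,200:350,::-1],None,fx=5.3,fy=5.3,interpolation=cv2.INTER_CUBIC)[:,:795]
L=onz(c,(296/1.4,333/1.4),.135);R=onz(c,(468/1.4,361/1.4),.135);print(L,R,np.linalg.norm(L-R))
for n,uv,z in(('spray',(251,268),.19),('cart',(190,278),.2),('jar',(515,332),.09)):print(n,onz(c,(uv[0]/1.4,uv[1]/1.4),z))
cv2.imwrite('pics/t1.png',a)
c=snap('scene');save(c,'s1.png',(205,140,325,230),6)
E
```

```text
[0.5636314  0.17809407 0.135     ] [ 0.5165778 -0.0960171  0.135    ] 0.2781204325328345
spray [0.66155356 0.23751753 0.19      ]
cart [0.64606844 0.32684118 0.2       ]
jar [ 0.56233776 -0.18346193  0.09      ]
```

View pics/t1.png

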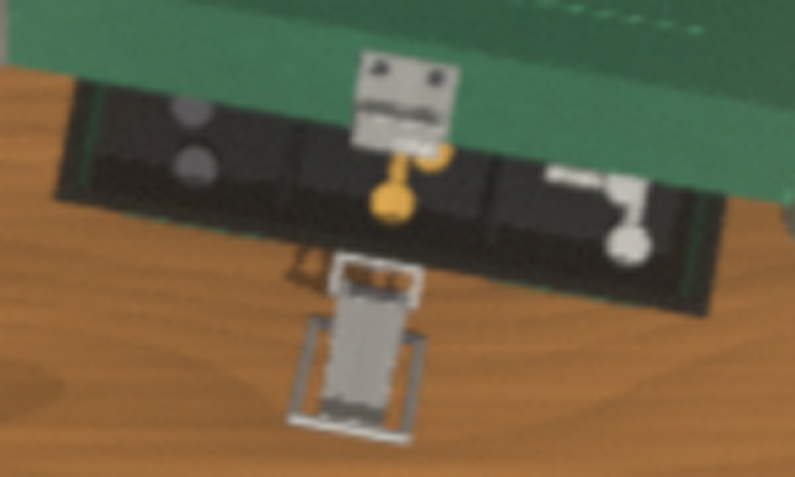

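View pics/s1.png

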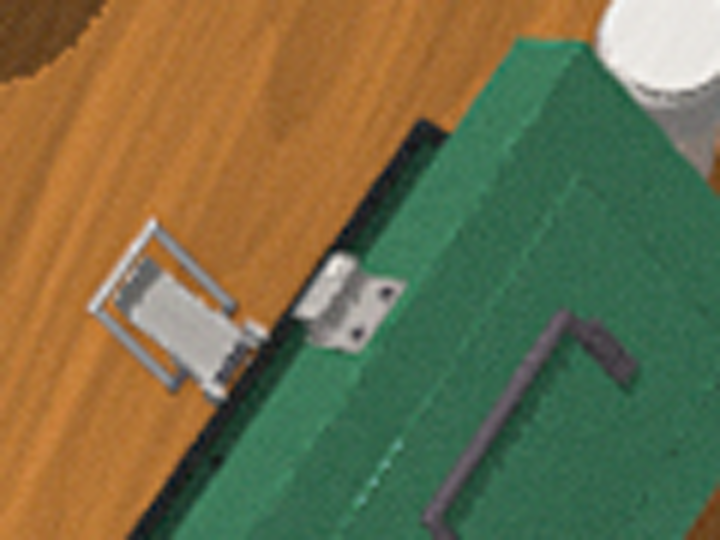

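Scene crop: the loop bar runs from (154,222) to (93,308). Top crop: the bar runs from (288,418) to (410,438), and the front rim corners are at (55,198) and (708,316). The loop leans over the raised lever, as expected.

```bash
cat >> h.py <<'E'
F=np.array
L=F([.5636,.1781]);R=F([.5166,-.0960])
def setbox(L,R):
    global by,bx,fm
    by=(L-R)/np.linalg.norm(L-R);bx=F([by[1],-by[0]]);fm=(L+R)/2+90*bx*1e-3
setbox(L,R)
def w(x,y,z): return F([*(fm+bx*x/1e3+by*y/1e3),z/1e3])
def b(P): d=P[:2]-fm;return F([d@bx,d@by,P[2]])*1e3
E
python3 - <<'E'
from h import *
import h
from scipy.optimize import least_squares as ls
t=snap('top');s=snap('scene')
T=lambda u,v:(u/5.3+200,v/5.3+200);S=lambda u,v:(u/6+205,v/6+140)
l=onz(t,T(55,198),.135)[:2];r=onz(t,T(708,316),.135)[:2];print(l,r,np.linalg.norm(l-r))
l2=onz(s,S(424,122),.135)[:2];print('scene left',l2)
h.setbox(l,r);print('yaw',np.arctan2(h.bx[1],h.bx[0]),'ctr',h.fm)
def tri(a,c):
    f=lambda P:np.r_[proj(t,P)[0]-a,proj(s,P)[0]-c]
    q=ls(f,[.5,.04,.15]);return q.x,q.cost
for n,a,c in(('barL',T(288,418),S(154,222)),('barR',T(410,438),S(93,308)),('keeperTopL',T(361,50),S(405,280)),('trunbarL',T(335,256),S(262,335)),('trunR',T(421,268),S(216,398))):
    P,k=tri(a,c);print(n,P,h.b(P),k)
def lev(q,lo=2.75):
    tr=F([16*np.sin(q-.42),-16*np.cos(q-.42)]);A=q+np.pi-lo
    return -106-tr[0]-62*np.sin(A),100+tr[1]-62*np.cos(A)
for q in(1.85,1.95,2.05,2.15,2.25):print(q,lev(q))
# lid: skirt top front-left corner at scene (586,42)
for th in np.arange(.5,.86,.05):
    c_,s_=np.cos(th),np.sin(th);f=lambda x,z:(95+x*c_+z*s_,137-x*s_+z*c_)
    X,Z=f(-188,38);X2,Z2=f(-188,-6)
    print(round(th,2),((proj(s,h.w(X,143,Z))[0]-[205,140])*6).round(),((proj(s,h.w(X2,143,Z2))[0]-[205,140])*6).round(),(X,Z))
E
```

```text
[0.56476299 0.18045709] [ 0.51267867 -0.09437283] 0.279721757302448
scene left [0.57004743 0.17824894]
yaw -0.18729356964507488 ctr [0.62714689 0.02628408]
barL [0.47347166 0.08255867 0.14206592] [-161.46607332   26.6760405   142.06591951] 0.23102336407178206
barR [0.46562147 0.03211413 0.14763376] [-159.78618299  -24.34802645  147.63376063] 0.3959742578382736
keeperTopL [0.61375779 0.04779494 0.28714754] [-17.1602776   18.64161599 287.14754389] 0.11460396168909119
trunbarL [0.53756277 0.0623564  0.10893934] [-94.73412986  18.76087005 108.9393433 ] 0.6870602665020256
trunR [0.53166933 0.02487397 0.11463648] [-93.5452567  -19.16342039 114.63647951] 1.2289159086039352
1.85 (np.float64(-170.40794136229883), np.float64(136.2945123392334))
1.95 (np.float64(-166.46276476011403), np.float64(142.5432557996588))
2.05 (np.float64(-161.91346419877897), np.float64(148.36692111106464))
2.15 (np.float64(-156.80549478570364), np.float64(153.70732013470723))
2.25 (np.float64(-151.18989366279334), np.float64(158.51109336884346))
0.5 [494.  28.] [451.  44.] (np.float64(-51.76735116843037), np.float64(260.48013860942433))
0.55 [507.  28.] [460.  41.] (np.float64(-45.412495447822025), np.float64(267.66113087722516))
0.6 [521.  28.] [469.  38.] (np.float64(-38.70668161400816), np.float64(274.51553836483447))
0.65 [536.  29.] [480.  36.] (np.float64(-31.666670709252983), np.float64(281.02622862323955))
0.7 [552.  31.] [492.  34.] (np.float64(-24.310059094451514), np.float64(287.1769283174965))
0.75 [569.  34.] [504.  34.] (np.float64(-16.6552344673916), np.float64(292.95226390159206))
0.8 [586.  37.] [517.  33.] (np.float64(-8.721329903085188), np.float64(298.3378000443026))
0.85 [604.  42.] [532.  34.] (np.float64(-0.5281760310454828), np.float64(303.3200757100044))
```

```bash
sed -i 's/^setbox(L,R)/setbox(F([.566,.1800]),F([.514,-.0946]))/' h.py; cat >> h.py <<'E'
def st():
    s=manip.state();P=F(s['position']);q=F(s['tool_rot']);
    from scipy.spatial.transform import Rotation as Ro
    x=Ro.from_quat(q).as_matrix()[:,0]
    print('t',round(s['t'],2),'box',b(P).round(1),'yaw err deg',round(np.degrees(np.arctan2(x[:2]@by,-(x[:2]@bx))),1),'F',F(s['wrist_force']).round(1),'gap',round(s['finger_gap'],2));return b(P)
E
python3 - <<'E'
from h import *
p=st();print(fm,bx)
for th in(.8,.6,.4,.2,0,-.01):
    c,s=np.cos(th),np.sin(th);print(th,round(95-163*c+38*s,1),round(137+163*s+38*c+11*np.tan(th),1))
E
```

```text
t 0.3 box [-532.1  426.8  231. ] yaw err deg 8.1 F [0.4 0.5 1.3] gap 1.0
[0.62842846 0.02595463] [ 0.98253844 -0.18605972]
0.8 8.7 291.7
0.6 -18.1 267.9
0.4 -40.3 240.1
0.2 -57.2 208.9
0 -68.0 175.0
-0.01 -68.4 173.3
```

```bash
python3 -m handwheel '[{"gripper":1,"tx":0,"ty":0,"tz":-4,"yaw":-4},{"gripper":1,"tx":0,"ty":0,"tz":-4,"yaw":-4},{"gripper":1,"tx":-3.8,"ty":-3,"tz":-1,"yaw":0},{"gripper":1,"tx":-3.8,"ty":-3,"tz":-1,"yaw":0},{"gripper":1,"tx":-3.8,"ty":-3,"tz":0,"yaw":0},{"gripper":1,"tx":-3.8,"ty":-3,"tz":0,"yaw":0},{"gripper":1,"tx":-3.8,"ty":-3,"tz":0,"yaw":0},{"gripper":1,"tx":-3.8,"ty":-3,"tz":0,"yaw":0},{"gripper":1,"tx":-3.8,"ty":-3,"tz":0,"yaw":0},{"gripper":1,"tx":-3.8,"ty":-3,"tz":0,"yaw":0},{"gripper":1,"tx":-3.8,"ty":-3,"tz":0,"yaw":0},{"gripper":1,"tx":-3.8,"ty":-3,"tz":0,"yaw":0},{"gripper":1,"tx":-3.8,"ty":-3,"tz":0,"yaw":0}]' 20; python3 -c "
from h import *
st()"
```

```text
t: 1.6
position: [0.535, 0.1403, 0.3314]
tool_rot: [0.094, 0.996, 0.0, 0.0]
wrist_force: [0.7, 0.7, -0.7]
finger_gap: -0.002
grip_force: 0.0
t 1.6 box [-113.1   95.   331.4] yaw err deg 0.1 F [ 0.7  0.7 -0.7] gap -0.0
```

```bash
python3 -m handwheel '[{"gripper":1,"tx":-3.9,"ty":-3,"tz":0,"yaw":0},{"gripper":1,"tx":-3.9,"ty":-3,"tz":0,"yaw":0},{"gripper":1,"tx":-3.5,"ty":-3,"tz":0.5,"yaw":0},{"gripper":1,"tx":-0.7,"ty":-0.5,"tz":2,"yaw":0},{"gripper":1,"tx":0,"ty":0,"tz":1.4,"yaw":0},{"gripper":1,"tx":1.3,"ty":0,"tz":1.2,"yaw":0},{"gripper":1,"tx":1.3,"ty":0,"tz":1.2,"yaw":0},{"gripper":1,"tx":1.1,"ty":0,"tz":1.4,"yaw":0},{"gripper":1,"tx":1.1,"ty":0,"tz":1.4,"yaw":0}]'; python3 -c "
from h import *
st()"
```

```text
t: 2.5
position: [0.5867, 0.0351, 0.2401]
tool_rot: [0.094, 0.996, -0.0, 0.0]
wrist_force: [-0.4, -0.6, 0.2]
finger_gap: -0.001
grip_force: 0.2
t 2.5 box [-42.7   1.3 240.1] yaw err deg 0.1 F [-0.4 -0.6  0.2] gap -0.0
```

```bash
python3 -m handwheel '[{"gripper":1,"tx":0.8,"ty":0,"tz":1.5,"yaw":0},{"gripper":1,"tx":0.8,"ty":0,"tz":1.6,"yaw":0},{"gripper":1,"tx":0.5,"ty":0,"tz":1.5,"yaw":0},{"gripper":1,"tx":0.4,"ty":0,"tz":1.2,"yaw":0},{"gripper":1,"tx":0,"ty":0,"tz":0.5,"yaw":0},{"gripper":1,"tx":0,"ty":0,"tz":0.2,"yaw":0},{"gripper":1,"tx":0,"ty":0,"tz":0,"yaw":0}]'; python3 - <<'E'
from h import *
st();c=snap('scene');save(c,'s2.png',(195,130,355,250),5)
E
```

```text
t: 3.2
position: [0.5629, 0.0398, 0.1755]
tool_rot: [0.094, 0.996, 0.0, 0.0]
wrist_force: [0.2, -0.8, -0.1]
finger_gap: -0.001
grip_force: 0.0
t 3.2 box [-66.9   1.5 175.5] yaw err deg 0.1 F [ 0.2 -0.8 -0.1] gap -0.0
```

View pics/s2.png

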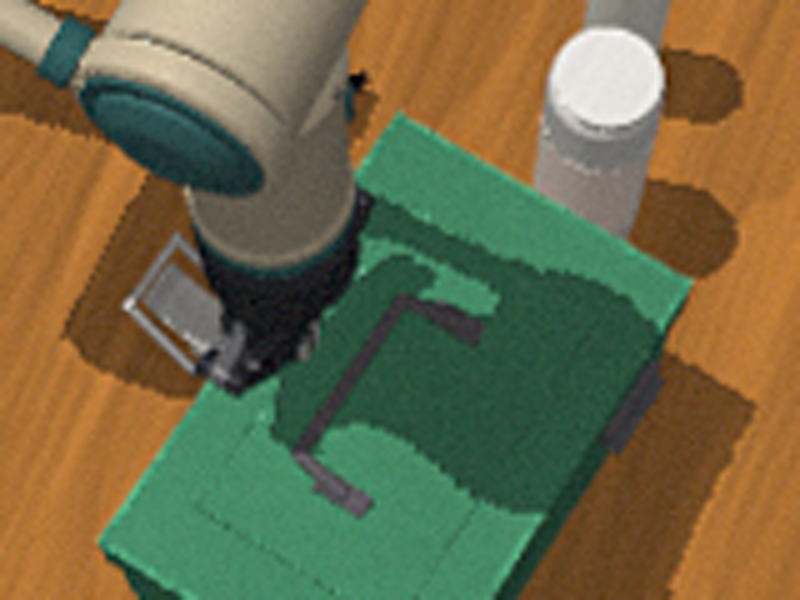

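The lid now looks shut, with its front edge running from about (100,545) to (400,115). I'll press a little further to make sure it sits on the seal.

```bash
python3 -m handwheel '[{"gripper":1,"tx":0,"ty":0,"tz":0.2,"yaw":0},{"gripper":1,"tx":0,"ty":0,"tz":0.2,"yaw":0},{"gripper":1,"tx":0,"ty":0,"tz":0,"yaw":0},{"gripper":1,"tx":0,"ty":0,"tz":0,"yaw":0}]'
```

```text
t: 3.65
position: [0.5633, 0.0399, 0.174]
tool_rot: [0.094, 0.996, 0.0, 0.002]
wrist_force: [-1.4, 0.4, 10.2]
finger_gap: 0.001
grip_force: 5.2
```

```bash
python3 -m handwheel '[{"gripper":1,"tx":0,"ty":0,"tz":-4,"yaw":0},{"gripper":1,"tx":4,"ty":0,"tz":-1,"yaw":0},{"gripper":1,"tx":4.5,"ty":0,"tz":0,"yaw":0},{"gripper":1,"tx":4.5,"ty":-0.1,"tz":0,"yaw":0},{"gripper":1,"tx":0,"ty":0,"tz":3.5,"yaw":0},{"gripper":1,"tx":0,"ty":0,"tz":3.5,"yaw":0},{"gripper":1,"tx":0,"ty":0,"tz":1.4,"yaw":0},{"gripper":1,"tx":0,"ty":0,"tz":0,"yaw":0}]'; python3 - <<'E'
from h import *
st();c=snap('scene');save(c,'s3.png',(195,130,315,220),6)
E
```

```text
t: 4.45
position: [0.4329, 0.0633, 0.1358]
tool_rot: [0.094, 0.996, -0.0, -0.002]
wrist_force: [-0.2, 0.1, -0.7]
finger_gap: 0.002
grip_force: 0.0
t 4.45 box [-199.     0.3  135.8] yaw err deg 0.1 F [-0.2  0.1 -0.7] gap 0.0
```

View pics/s3.png

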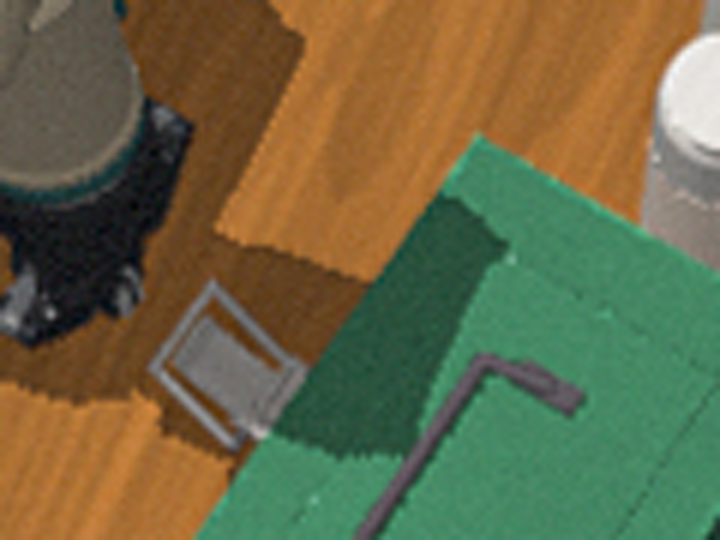

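The lid is shut and the loop is undisturbed, with its bar running from (212,285) to (152,370). The fingers stand clear outside the bar. Before pushing, I'll check the box frame against the shut lid's left front corner at (478,135).

```bash
python3 - <<'E'
from h import *
c=snap('scene')
print(b(onz(c,(478/6+195,135/6+130),.175)),b(onz(c,(182/6+195,327/6+130),.145)))
E
python3 -m handwheel '[{"gripper":1,"tx":-0.5,"ty":0,"tz":-0.3,"yaw":0},{"gripper":1,"tx":-1,"ty":0,"tz":0,"yaw":0},{"gripper":1,"tx":-1,"ty":0,"tz":-0.3,"yaw":0},{"gripper":1,"tx":-1,"ty":0,"tz":-0.4,"yaw":0}]'; python3 -c "
from h import *
st()"
```

```text
[-90.562198   141.74281949 175.        ] [-160.64236613    0.93123164  145.        ]
t: 4.95
position: [0.4704, 0.0565, 0.1479]
tool_rot: [0.094, 0.996, 0.0, 0.001]
wrist_force: [0.1, -0.6, 0.5]
finger_gap: -0.002
grip_force: 0.1
t 4.95 box [-160.9    0.6  147.9] yaw err deg 0.1 F [ 0.1 -0.6  0.5] gap -0.0
```

Frame is good to about 2 mm. Continuing the swing.

```bash
python3 -m handwheel '[{"gripper":1,"tx":-0.8,"ty":0,"tz":-0.2,"yaw":0},{"gripper":1,"tx":-0.8,"ty":0,"tz":-0.2,"yaw":0},{"gripper":1,"tx":-0.8,"ty":0,"tz":-0.2,"yaw":0},{"gripper":1,"tx":-0.8,"ty":0,"tz":-0.1,"yaw":0},{"gripper":1,"tx":-0.8,"ty":0,"tz":0,"yaw":0},{"gripper":1,"tx":0,"ty":0,"tz":0,"yaw":0},{"gripper":1,"tx":2,"ty":0,"tz":-2,"yaw":0},{"gripper":1,"tx":4,"ty":0,"tz":-2,"yaw":0},{"gripper":1,"tx":3,"ty":0,"tz":0,"yaw":0},{"gripper":1,"tx":0,"ty":0,"tz":0,"yaw":0}]'; python3 - <<'E'
from h import *
st();c=snap('scene');t=snap('top')
a=c['img'][155:225,205:285,::-1];d=t['img'][225:295,220:300,::-1]
cv2.imwrite('pics/s4.png',cv2.resize(np.hstack([a,d]),None,fx=5,fy=5,interpolation=cv2.INTER_CUBIC))
E
```

```text
t: 5.95
position: [0.4151, 0.0668, 0.1945]
tool_rot: [0.093, 0.996, 0.0, -0.002]
wrist_force: [-0.4, -0.0, 0.2]
finger_gap: 0.003
grip_force: 0.0
t 5.95 box [-217.2    0.4  194.5] yaw err deg -0.0 F [-0.4 -0.   0.2] gap 0.0
```

View pics/s4.png

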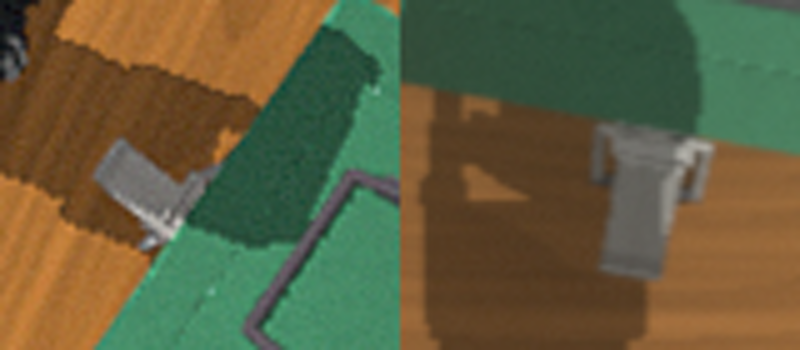

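The loop now stands up against the lid front: in the right half (top view) its bar runs from about (597,128) to (712,148). The lever is still raised, with its end near (632,275). I'll check the positions and plan the press.

```bash
python3 - <<'E'
from h import *
c=snap('top');s=snap('scene')
for u,v in((597,128),(712,148)): print('bar',b(onz(c,((u-400)/5+220,v/5+225),.157)).round(1))
f=lambda u,v:((u-400)/5+220,v/5+225)
g=lambda u,v:(u/5+205,v/5+155)
from scipy.optimize import least_squares as ls
for A,B in((f(603,270),g(122,138)),(f(662,278),g(95,177))):
    P=ls(lambda P:np.r_[proj(c,P)[0]-A,proj(s,P)[0]-B],[.5,.04,.13]).x;print('leverend',b(P).round(1))
for q in(2.0,1.8,1.57,1.4,1.2,1.0,.8,.6,.4,.2,.0):
    r=50;h=11
    o=r*np.sin(q)+4*np.cos(q);z=-r*np.cos(q)+4*np.sin(q)
    print(q,'contact box x',round(-106-o,1),'z',round(100+z,1),'end',round(-106-64*np.sin(q)),round(100-64*np.cos(q)))
E
```

```text
bar [-100.1   25.8  157. ]
bar [-99.8 -24.9 157. ]
leverend [-161.4   14.   129.1]
leverend [-160.3  -12.8  129.8]
2.0 contact box x -149.8 z 124.4 end -164 127
1.8 contact box x -153.8 z 115.3 end -168 115
1.57 contact box x -156.0 z 104.0 end -170 100
1.4 contact box x -156.0 z 95.4 end -169 89
1.2 contact box x -154.1 z 85.6 end -166 77
1.0 contact box x -150.2 z 76.4 end -160 65
0.8 contact box x -144.7 z 68.0 end -152 55
0.6 contact box x -137.5 z 61.0 end -142 47
0.4 contact box x -129.2 z 55.5 end -131 41
0.2 contact box x -119.9 z 51.8 end -119 37
0.0 contact box x -110.0 z 50.0 end -106 36
```

```bash
python3 -m handwheel '[{"gripper":0,"tx":0,"ty":0,"tz":0,"yaw":8.2},{"gripper":0,"tx":0,"ty":0,"tz":0,"yaw":8.2},{"gripper":0,"tx":0,"ty":0,"tz":0,"yaw":8.2},{"gripper":0,"tx":0,"ty":0,"tz":0,"yaw":8.2},{"gripper":0,"tx":0,"ty":0,"tz":0,"yaw":8.2},{"gripper":0,"tx":0,"ty":0,"tz":0,"yaw":8.2},{"gripper":0,"tx":0,"ty":0,"tz":0,"yaw":8.2},{"gripper":0,"tx":0,"ty":0,"tz":0,"yaw":8.2},{"gripper":0,"tx":0,"ty":0,"tz":0,"yaw":8.2},{"gripper":0,"tx":0,"ty":0,"tz":0,"yaw":8.2},{"gripper":0,"tx":0,"ty":0,"tz":0,"yaw":8}]'; python3 - <<'E'
from h import *
st();print(manip.state()['qpos'])
E
```

```text
t: 7.25
position: [0.4209, 0.0658, 0.1939]
tool_rot: [0.772, 0.635, -0.0, -0.0]
wrist_force: [-0.2, -0.1, 0.1]
finger_gap: 0.996
grip_force: 0.0
t 7.25 box [-211.3    0.5  193.9] yaw err deg 90.4 F [-0.2 -0.1  0.1] gap 1.0
[-8.56666779e-03  7.70527044e-02  1.85749561e+00  7.06854510e-07
  1.20750428e+00  1.85906791e-01]
```

```bash
python3 -m handwheel '[{"gripper":0,"tx":0,"ty":0.5,"tz":2,"yaw":0},{"gripper":0,"tx":0,"ty":0.4,"tz":2,"yaw":0},{"gripper":0,"tx":0,"ty":0,"tz":1.7,"yaw":0},{"gripper":0,"tx":0,"ty":0,"tz":1,"yaw":0},{"gripper":0,"tx":0,"ty":0,"tz":1,"yaw":0}]'; python3 - <<'E'
from h import *
st();c=snap('scene');t=snap('top')
a=c['img'][145:225,200:285,::-1];d=t['img'][225:305,220:305,::-1]
cv2.imwrite('pics/s5.png',cv2.resize(np.hstack([a,d]),None,fx=4.7,fy=4.7,interpolation=cv2.INTER_CUBIC))
E
```

```text
t: 7.75
position: [0.4295, 0.0642, 0.1166]
tool_rot: [0.77, 0.637, 0.0, -0.0]
wrist_force: [0.5, 0.1, 1.3]
finger_gap: 0.999
grip_force: 0.5
t 7.75 box [-202.6    0.6  116.6] yaw err deg 90.1 F [0.5 0.1 1.3] gap 1.0
```

View pics/s5.png

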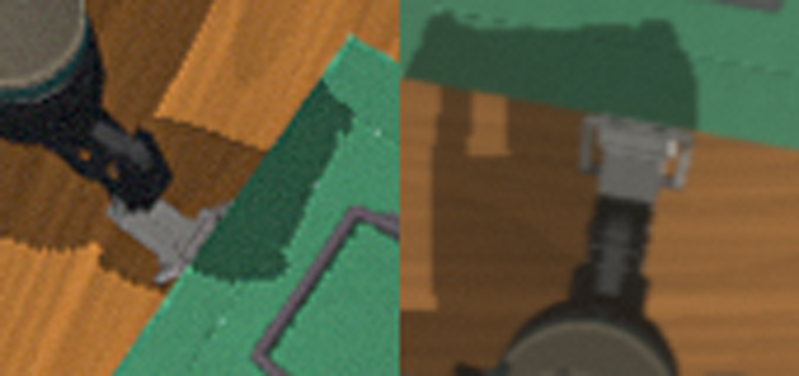

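The inner finger sits on the middle of the lever, around (625,205) in the top half, and the loop is hooked behind it. I'll press down along the lever's arc.

```bash
python3 -m handwheel '[{"gripper":0,"tx":0,"ty":-0.2,"tz":0.8,"yaw":0},{"gripper":0,"tx":0,"ty":-0.2,"tz":0.8,"yaw":0},{"gripper":0,"tx":0,"ty":-0.2,"tz":0.8,"yaw":0},{"gripper":0,"tx":0,"ty":-0.1,"tz":0.8,"yaw":0},{"gripper":0,"tx":0,"ty":-0.1,"tz":0.6,"yaw":0},{"gripper":0,"tx":0,"ty":0,"tz":0.6,"yaw":0},{"gripper":0,"tx":0,"ty":0,"tz":0,"yaw":0}]'; python3 - <<'E'
from h import *
st();c=snap('scene');t=snap('top')
a=c['img'][145:225,200:285,::-1];d=t['img'][225:305,220:305,::-1]
cv2.imwrite('pics/s6.png',cv2.resize(np.hstack([a,d]),None,fx=4.7,fy=4.7,interpolation=cv2.INTER_CUBIC))
E
```

```text
t: 8.55
position: [0.4217, 0.0658, 0.0731]
tool_rot: [0.77, 0.638, 0.001, 0.0]
wrist_force: [3.2, 0.1, 2.8]
finger_gap: 1.0
grip_force: 1.7
t 8.55 box [-210.5    0.7   73.1] yaw err deg 90.1 F [3.2 0.1 2.8] gap 1.0
```

View pics/s6.png

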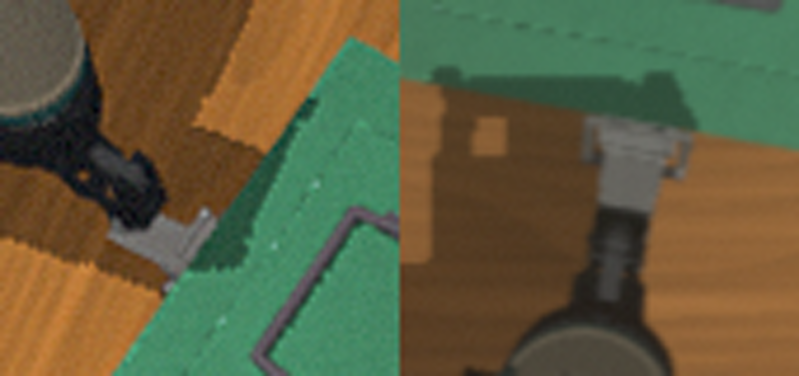

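The loop is still hooked and the lever is at about 1.2 rad. I'll follow the arc inwards and down.

```bash
python3 -m handwheel '[{"gripper":0,"tx":0,"ty":0.2,"tz":0.5,"yaw":0},{"gripper":0,"tx":0,"ty":0.2,"tz":0.5,"yaw":0},{"gripper":0,"tx":0,"ty":0.3,"tz":0.5,"yaw":0},{"gripper":0,"tx":0,"ty":0.3,"tz":0.4,"yaw":0},{"gripper":0,"tx":0,"ty":0,"tz":0,"yaw":0}]'; python3 - <<'E'
from h import *
st()
E
python3 -m handwheel '[{"gripper":0,"tx":0,"ty":0.4,"tz":0.4,"yaw":0},{"gripper":0,"tx":0,"ty":0.4,"tz":0.4,"yaw":0},{"gripper":0,"tx":0,"ty":0.4,"tz":0.3,"yaw":0},{"gripper":0,"tx":0,"ty":0,"tz":0,"yaw":0}]'; python3 - <<'E'
from h import *
st()
E
```

```text
t: 9.15
position: [0.4297, 0.0641, 0.0533]
tool_rot: [0.77, 0.637, -0.001, -0.001]
wrist_force: [0.3, 1.0, -0.8]
finger_gap: 1.002
grip_force: 0.0
t 9.15 box [-202.4    0.5   53.3] yaw err deg 90.1 F [ 0.3  1.  -0.8] gap 1.0
t: 9.55
position: [0.4431, 0.0615, 0.0427]
tool_rot: [0.77, 0.637, -0.0, 0.0]
wrist_force: [-0.3, -0.6, -0.1]
finger_gap: 1.0
grip_force: 0.0
t 9.55 box [-188.7    0.5   42.7] yaw err deg 90.1 F [-0.3 -0.6 -0.1] gap 1.0
```

```bash
python3 -m handwheel '[{"gripper":0,"tx":0,"ty":0.5,"tz":0.2,"yaw":0},{"gripper":0,"tx":0,"ty":0.4,"tz":0.1,"yaw":0},{"gripper":0,"tx":0,"ty":0.4,"tz":0,"yaw":0},{"gripper":0,"tx":0,"ty":0,"tz":0,"yaw":0}]'; python3 - <<'E'
from h import *
st()
E
python3 -m handwheel '[{"gripper":0,"tx":0,"ty":0.3,"tz":0,"yaw":0},{"gripper":0,"tx":0,"ty":0.3,"tz":0,"yaw":0},{"gripper":0,"tx":0,"ty":0.2,"tz":0,"yaw":0},{"gripper":0,"tx":0,"ty":0,"tz":0,"yaw":0}]'; python3 - <<'E'
from h import *
st()
E
```

```text
t: 9.95
position: [0.4485, 0.06, 0.039]
tool_rot: [0.77, 0.637, -0.005, -0.005]
wrist_force: [-12.3, 2.3, 4.1]
finger_gap: 0.997
grip_force: 0.0
t 9.95 box [-1.831e+02 -1.000e-01  3.900e+01] yaw err deg 90.1 F [-12.3   2.3   4.1] gap 1.0
t: 10.35
position: [0.4471, 0.0598, 0.0382]
tool_rot: [0.77, 0.637, -0.01, -0.011]
wrist_force: [-32.2, 7.1, 15.0]
finger_gap: 1.002
grip_force: 4.7
t 10.35 box [-184.5   -0.5   38.2] yaw err deg 90.1 F [-32.2   7.1  15. ] gap 1.0
```

```bash
python3 -m handwheel '[{"gripper":0,"tx":0,"ty":-3,"tz":0,"yaw":0},{"gripper":0,"tx":0,"ty":-5,"tz":-2,"yaw":0},{"gripper":0,"tx":0,"ty":-5,"tz":-4,"yaw":0},{"gripper":0,"tx":0,"ty":-5,"tz":-3,"yaw":0},{"gripper":0,"tx":0,"ty":0,"tz":0,"yaw":0}]'; python3 - <<'E'
from h import *
st();c=snap('scene');t=snap('top')
a=c['img'][145:225,200:285,::-1];d=t['img'][225:305,220:305,::-1]
cv2.imwrite('pics/s7.png',cv2.resize(np.hstack([a,d]),None,fx=4.7,fy=4.7,interpolation=cv2.INTER_CUBIC))
E
```

```text
t: 10.85
position: [0.3037, 0.088, 0.1178]
tool_rot: [0.77, 0.638, 0.001, 0.0]
wrist_force: [-0.3, 0.9, -0.8]
finger_gap: 0.999
grip_force: 0.0
t 10.85 box [-330.6    0.6  117.8] yaw err deg 90.0 F [-0.3  0.9 -0.8] gap 1.0
```

View pics/s7.png

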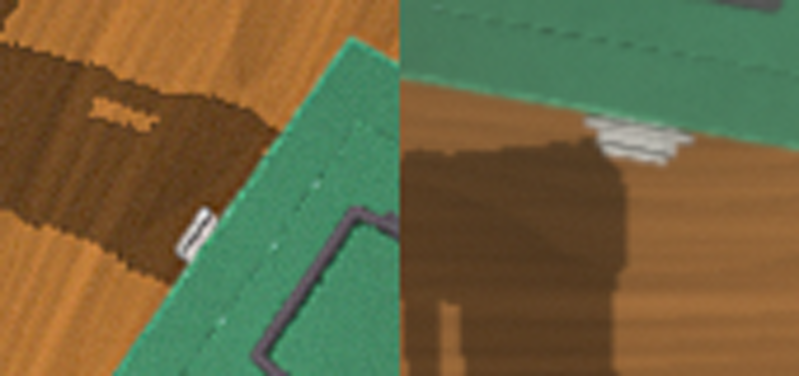

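The lever now hangs flat: in the top half its curled end shows near (642,158), with the loop bar from (585,118) to (692,140). I'll check those numbers.

```bash
python3 - <<'E'
from h import *
t=snap('top');s=snap('scene')
f=lambda u,v:((u-400)/4.7+220,v/4.7+225)
for u,v in((585,118),(692,140)):print('bar',b(onz(t,f(u,v),.15)).round(1))
print('lowest grey',[(z,b(onz(t,f(642,162),z)).round(1)[0]) for z in(.037,.085,.1)])
# predicted pixels in crop coords
for n,P in(('end q0',(-112,0,36)),('end q.15',(-121,0,38)),('end q.5',(-140,0,46)),('pivot',(-106,0,100)),('lip',(-111,0,153.5)),('seat',(-99,0,150)),('loaded seat',(-105,0,150))):
    p=proj(t,w(*P))[0];r=proj(s,w(*P))[0];print(n,((p-[220,225])*4.7+[400,0]).round(),((r-[200,145])*4.7).round())
E
```

```text
bar [-99.3  26.3 150. ]
bar [-100.5  -24.6  150. ]
lowest grey [(0.037, np.float64(-120.0)), (0.085, np.float64(-117.7)), (0.1, np.float64(-117.0))]
end q0 [639. 146.] [202. 289.]
end q.15 [636. 163.] [190. 280.]
end q.5 [630. 200.] [164. 261.]
pivot [640. 139.] [202. 260.]
lip [636. 153.] [188. 225.]
seat [641. 128.] [206. 237.]
loaded seat [638. 140.] [197. 232.]
```

```bash
python3 -c "
from station import manip
print(manip.sign_off())"
```

```text
the job is handed in; nothing more can be done
None
```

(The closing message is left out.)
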